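# Set the stamping press for the blank that lies in it, and stamp

## Robot

A 6-joint arm with a two-finger parallel gripper is mounted at the origin on the work surface. World frame = base frame: x ahead of the robot, y to its left, z up, the work surface at z = 0. Lengths are in m, angles in degrees, forces in N, time in s.
With the tool pointing down it reaches from about 0.375 to 0.9 m from the base axis. Payload 3.1 kg.
Tool frame: the origin (TCP) lies at the very end of the fingers, on their centre line; the grasp point (between the pads) lies 19 mm behind it; z points along the fingers, y is the line along which they close (so a half turn about z gives the same grasp; the last joint's range is limited). The gripper opens to 87 mm and grips with 3 to 60 N. Pads are 19 mm wide; open, the fingers measure 117 mm over their backs; the gripper's body (75 mm by 190 mm) begins 51 mm behind the grasp point.
Start: joints at [-87.405, 30.224, 82.088, -0, 67.689, -10.227], TCP at [0.139, -0.609, 0.223] pointing down, gripper open.
Joint ranges: [-176.69, 176.69], [-43.24, 126.21], [12.49, 139.97], [-82, 262], [0, 151.66], [-163.58, 163.58]. Speed limits (degrees/s): [159.86, 159.86, 180, 180, 180, 180].

## Interface

Orientations are given as a 3x3 rotation matrix whose columns are the frame's x, y, z axes.
In Python, from rig import * gives the robot as it stands.
- The arm moves only by the tool jog_arm, never from a script. Its arguments are lists of equal length, an entry for each row: "delta_pos": the shift along the world's x, y, z in cm, a list of three; "turn": the turn about the world's z in degrees; "grip": the closure, from 0 (fully open) to 1 (shut). In form: {"delta_pos": [[x, y, z], ...], "turn": [turn, ...], "grip": [grip, ...]}. A call has 1 to 12 rows; each row is the pose to reach, as a shift and turn from the pose commanded when the call began; what a row does not reach only later rows make up. A row lasts 1/8 s, in which the tool goes at most 62.5 mm and 10.7 degrees, less where a joint would pass 70% of its speed; a pose out of reach is approached as far as the arm can. A call with a gripper value outside its range is refused whole. The fingers move at their own pace and stop on an object; the grip force is fixed at half the most. Time passes only in rows, so rows that repeat a pose let the fingers close. It gives the time, the measured TCP pose, the force, the opening and the grip force at its end, in the units of the state.
- read_state(): the state, without advancing time (a new reading comes with each control period).
- capture(name): name is "scene" or "side" or "wrist"; returns a dict with "color" (400x640x3 uint8, blue, green, red), "fovy" (degrees; the focal length in pixels is half the picture's height over the tangent of half this angle, whatever the lens; pixels are square), "cx", "cy" (the principal point, pixels), "camera_from_world" (4x4, takes a point from world to camera coordinates). Camera axes: x right, y up, looking along -z (the intrinsics and any distortion apply to the point x, -y, -z); pixel columns grow to the right and rows downward; lengths in m; the calibration is good to about 2 mm. The wrist camera is an equidistant fisheye: a pixel r from the principal point sees the ray r / f radians off the axis. A picture is of the moment at which its call begins. There is no depth.
- hand_in(): hands the job in; it is judged then, once.
The state is a dict: "time_s": time; "joint_positions": joint angles; "qvel": joint speeds; "tau": joint torques, N m; "position": TCP position; "tcp_rot": TCP orientation; "force": force on the tool from outside, world axes, zero at the start; "moment": the same for the moment, N m; "opening": opening from 0.0 (shut) to 1.0 (fully open); "grasp_force": force on a finger pad.
Only numpy, scipy, OpenCV 4.12 (cv2) and the standard library are available. Lean on these libraries where they do the work, as an engineer would, in place of code of your own. Each camera call takes 0.05 s, during which the arm holds its last target. There are 200 camera calls.

## Task

One of three brass blanks lies under the punch of the little arch press. Turn the press's knurled sleeve to the number for that blank - 1 for the round one, 3 for the square one, 9 for the oblong one - and only then push the cap on top straight down until you feel the punch bear on the blank with a steady push of about 12 N (well under 25 N), and let it rise again. Leave the blanks and everything else on the bench where they are.

Things in the scene. Friction and masses are not known exactly. Their poses are not given: they have to be found in the camera images.
- press: Small grey arch press, fixed to the table: bed 130 x 160 x 20 mm (x, y, z), two pillars at y = +-58 mm, throat open to +x and -x, underside of the head 89 mm up. Punch, sleeve and cap share one upright axis. Origin: on that axis, on the table, centre of the bed's underside; z up.
- scale (a point): Centre of the fixed aluminium disc on the press head, 104 mm across, 130 mm above the table, under the sleeve. Eleven radial marks, 30 degrees apart, stand for 0 to 10 (longer marks: 0, 5, 10). Mark 5 lies on the press's +x side; seen from above, 0 lies 150 degrees counter-clockwise of it and 10 lies 150 degrees clockwise; no marks between 10 and 0.
- sleeve (a joint): Angle (rad) of the knurled steel sleeve that sets the stamping force, turning about the press's axis. Value = number x 0.5236 (30 degrees a click); it grows clockwise seen from above; limits just past 0 and 10. A detent clicks it to whole numbers: about 0.15 N m moves it on, and it stays when let go. It does not rise or sink.
- sleeve_grip (a point): Point on the sleeve's axis, 161 mm above the table, a good height for finger pads. The sleeve is an upright cylinder, 44 mm across, from 131 to 175 mm above the table; the cap above it is narrower, its top 36 mm above this point. A black pointer at the sleeve's foot (5 mm wide, reaching 40 mm from the axis, top 138 mm above the table) shows the number on the disc.
- cap_top (a point): Centre of the top of the wooden cap above the sleeve: 28 mm across, 197 mm above the table at rest. Pressed straight down it drives the punch: against a light return spring (2 to 3 N) until the punch meets the blank, then an overload spring in the cap (3 N at first, 2 N per mm, solid after 8 mm). It sinks at most 22 mm, to the sleeve's top, and springs back by itself.
- ram: The round steel ram under the press head, 18 mm across, with the dark steel punch set into its lower end (12 mm across, flat-ended, on the press's axis). Origin: centre of the ram's own lower end, 47 mm above the table at rest. How far the punch sticks out below it differs each time, from 9 to 17 mm, so that at rest it hangs 4 to 12 mm above the blank's top.
- anvil (a point): Centre of the round steel face on the bed's top, on the press's axis, 20 mm above the table, where the blank to be stamped lies.
- disc: Round brass blank, 28 mm across, 6 mm thick. Origin: centre of its underside. Stamping number 1.
- square: Square brass blank, 26 x 26 x 6 mm. Origin: centre of its underside. Stamping number 3.
- bar: Oblong brass blank, 48 x 13 x 6 mm, long along its x. Origin: centre of its underside. Stamping number 9.
- bench_block: Fixed steel bench block, 70 x 120 x 20 mm, on the -y side of the press; the two blanks that are not to be stamped wait on it. Origin: centre of its underside.
- hammer: Ball-hammer lying on the table, 250 mm long, wooden handle to its -x. Bystander.
- sheet: Piece of brass sheet, 60 x 55 x 4 mm, flat on the table. Bystander.
- stick: Wooden rod, 12 mm thick, some 110 mm long, lying. Bystander.
- file: Hand file with a wooden handle, 200 mm long, lying. Bystander.
- can: Upright can, 62 mm across, 150 mm high. Bystander.
- jar: Small glass jar with steel lid, 60 mm across, 70 mm high. Bystander.
- stone: Rounded reddish stone, 150 mm across, 58 mm high. Bystander.
Mind the look-alikes: they are no part of the job. There is more than one size of the press; the one meant has the size given above.

How it is judged (in metres and radians):
On the way, in this order (a step that is already met when the one before it is completed fails the run):
1. the sleeve is turned to the number of the blank that lies under the punch (((horizontal distance between disc and anvil below 0.012 m and value of joint sleeve between 0.3936 and 0.6536 rad) or (horizontal distance between square and anvil below 0.012 m and value of joint sleeve between 1.4408 and 1.7008 rad) or (horizontal distance between bar and anvil below 0.012 m and value of joint sleeve between 4.5824 and 4.8424 rad))), for 0.2 s.
2. the punch is pressed on the blank with more than 7 N (((horizontal distance between disc and anvil below 0.012 m and value of joint sleeve between 0.3936 and 0.6536 rad) or (horizontal distance between square and anvil below 0.012 m and value of joint sleeve between 1.4408 and 1.7008 rad) or (horizontal distance between bar and anvil below 0.012 m and value of joint sleeve between 4.5824 and 4.8424 rad)) and (contact force between ram and disc above 7 N or contact force between ram and square above 7 N or contact force between ram and bar above 7 N)), for 0.2 s.
At the end, for the whole second after the job is handed in: The sleeve stands within 0.13 rad (a quarter click) of the number of the blank under the punch, the cap has risen to within 4 mm of its rest height, the punch is off the blank, and all three blanks lie at rest within 8 mm of where they were, the stamped one within 12 mm of the anvil's centre (((horizontal distance between disc and anvil below 0.012 m and value of joint sleeve between 0.3936 and 0.6536 rad) or (horizontal distance between square and anvil below 0.012 m and value of joint sleeve between 1.4408 and 1.7008 rad) or (horizontal distance between bar and anvil below 0.012 m and value of joint sleeve between 4.5824 and 4.8424 rad)) and not (contact force between ram and disc above 0.5 N or contact force between ram and square above 0.5 N or contact force between ram and bar above 0.5 N) and velocity of joint sleeve below 0.1 rad/s and z of cap_top in the frame of press above 0.193 m and linear speed of each of disc, square, bar below 0.02 m/s and distance of each of disc, square, bar from where it was at the start of the episode below 0.008 m); the robot touches nothing.
It fails at once if the punch is pressed on a blank (over 4 N) with the sleeve off the right number ((contact force between ram and disc above 4 N or contact force between ram and square above 4 N or contact force between ram and bar above 4 N) and not ((horizontal distance between disc and anvil below 0.012 m and value of joint sleeve between 0.3936 and 0.6536 rad) or (horizontal distance between square and anvil below 0.012 m and value of joint sleeve between 1.4408 and 1.7008 rad) or (horizontal distance between bar and anvil below 0.012 m and value of joint sleeve between 4.5824 and 4.8424 rad))).
It fails at once if the punch bears on the blank with more than 25 N (contact force between ram and disc above 25 N or contact force between ram and square above 25 N or contact force between ram and bar above 25 N).
It fails at once if a bystander is moved by more than 30 mm (distance of any of hammer, sheet, stick, file, can, jar, stone from where it was at the start of the episode above 0.03 m).
It fails at once if a blank is shifted by more than 15 mm (distance of any of disc, square, bar from where it was at the start of the episode above 0.015 m).
It also fails if it takes over 58 s, if anything falls off the work surface, if the arm or the gripper's body presses on something with over 40 N, if the wrist force passes 120 N, or if a joint passes its speed limit or range.

## Working session

There is one attempt and no reset: what is moved stays moved. The work goes in short steps, Python scripts to look and compute and a tool call to move; the robot and the scene stay as the last step left them, time stands still between calls to the robot, and variables do not carry over. Pictures are saved under pics/ and viewed, at most 10 in all, crops included, and the job is handed in when it is done.

Besides the shell and the picture viewer there is one more tool, called after "Emit:" as a command line: name --pt "numbers of a row" for each row, then --argument value for the rest. jog_arm: Moves the arm, as the interface text tells. Its arguments: {"type":"object","properties":{"delta_pos":{"type":"array"},"turn":{"type":"array"},"grip":{"type":"array"}},"required":["delta_pos","turn","grip"]}

```bash
mkdir -p pics; cat > h.py <<'E'
from rig import *
import numpy as np, cv2
def ray(c,u,v):
    f=200/np.tan(np.radians(c["fovy"])/2); M=np.array(c["camera_from_world"]); R=M[:3,:3];t=M[:3,3]
    d=np.array([u-c["cx"],-(v-c["cy"]),-f])
    if c.get("fish"):
        a=np.array([u-c["cx"],-(v-c["cy"])]);r=np.hypot(*a)+1e-9;d=np.array([*(a/r*np.sin(r/f)),-np.cos(r/f)])
    d=R.T@d; return -R.T@t,d/np.linalg.norm(d)
def atz(c,u,v,z):
    o,d=ray(c,u,v); return o+d*(z-o[2])/d[2]
def proj(c,p):
    f=200/np.tan(np.radians(c["fovy"])/2); M=np.array(c["camera_from_world"]); q=M[:3,:3]@p+M[:3,3]
    if c.get("fish"):
        r=np.hypot(q[0],q[1]);th=np.arctan2(r,-q[2]);return c["cx"]+f*th*q[0]/r, c["cy"]-f*th*q[1]/r
    return c["cx"]+f*q[0]/-q[2], c["cy"]-f*q[1]/-q[2]
def cap(n):
    c=capture(n); c["fish"]=n=="wrist"; return c
E
python3 - <<'E'
from h import *
import pickle
cs={n:cap(n) for n in("scene","side","wrist")}
pickle.dump(cs,open("c0.pkl","wb"))
for n,c in cs.items():
    print(n,c["fovy"],c["cx"],c["cy"],np.round(-np.array(c["camera_from_world"])[:3,:3].T@np.array(c["camera_from_world"])[:3,3],3))
    cv2.imwrite(f"pics/{n}0.png",c["color"])
s=read_state();print(s["position"],s["tcp_rot"],s["opening"])
E
```

```text
scene 42.03539058765755 319.73524787922423 205.34987671992263 [ 1.453 -0.686  1.111]
side 45.87119826056413 317.10596613477696 204.23743047783086 [0.36  1.407 0.904]
wrist 65.70646984690485 325.09802752438827 200.9114217018379 [ 0.204 -0.595  0.383]
[ 0.13871845 -0.60881059  0.22177678] [[ 9.75065220e-01  2.21918471e-01 -8.94522916e-05]
 [ 2.21918287e-01 -9.75063707e-01  1.74416224e-03]
 [ 2.99840135e-04 -1.72052304e-03 -9.99998475e-01]] 0.9995451663419844
```

View pics/scene0.png

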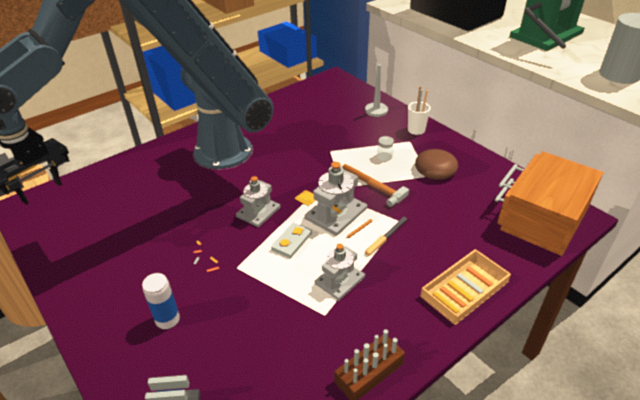

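View pics/side0.png

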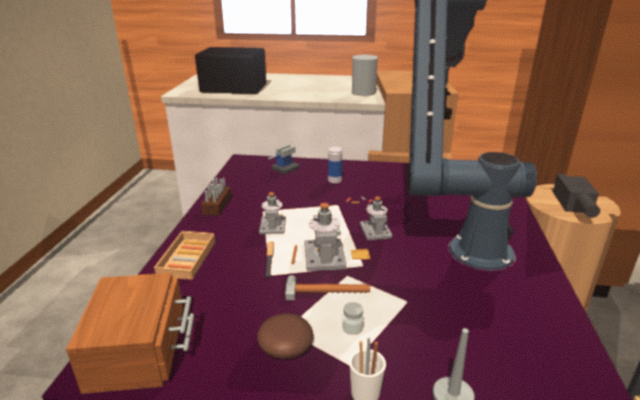

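The scene shows three presses; the middle one (cap about (336,167) in scene, (324,207) in side) is largest. Next I zoom in and triangulate.

```bash
python3 - <<'E'
from h import *
import pickle
cs=pickle.load(open("c0.pkl","rb"))
a=cv2.resize(cs["scene"]["color"][145:265,265:385],None,fx=5,fy=5,interpolation=2)[:, :400*1]
a=cv2.resize(cs["scene"]["color"][150:260,268:375],(400,411),interpolation=2)
b=cv2.resize(cs["side"]["color"][195:280,290:370],(400,425),interpolation=2)[:411]
cv2.imwrite("pics/z0.png",np.hstack([a,b]))
def tri(p,q):
    o1,d1=ray(cs["scene"],*p);o2,d2=ray(cs["side"],*q)
    s=np.linalg.lstsq(np.c_[d1,-d2],o2-o1,rcond=None)[0];A=o1+d1*s[0];B=o2+d2*s[1];return (A+B)/2,np.linalg.norm(A-B)
print(tri((336,166),(324,206)),tri((340,247),(272,196)),tri((254,181),(377,200)))
E
```

```text
(array([0.52846355, 0.09672981, 0.1892269 ]), np.float64(0.0017421622814493961)) (array([ 0.73852254, -0.06735243,  0.12716014]), np.float64(0.0023045314917094473)) (array([ 0.36304483, -0.0870615 ,  0.12672339]), np.float64(0.0013765407424051722))
```

View pics/z0.png

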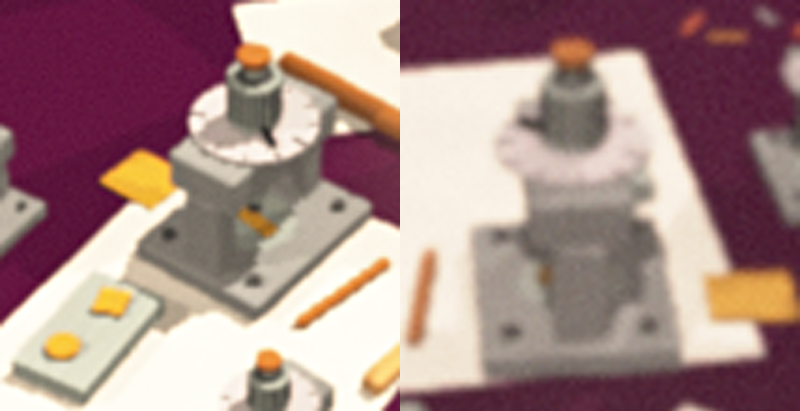

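Disc (62,346) and square (110,300) wait on the block; an oblong blank shows under the punch at (258,222) in the crop, so the number is 9. Now the press yaw and pointer angle.

```bash
python3 - <<'E'
from h import *
import pickle
cs=pickle.load(open("c0.pkl","rb"));c=cs["scene"]
g=lambda x,y,z:atz(c,268+x/3.738,150+y/3.738,z)
R,F,L=g(370,205,.018),g(250,305,.02),g(140,238,.02)
print(R,F,L,(R+L)/2)
for a,b in((F,R),(F,L)): print(np.linalg.norm(b-a),np.degrees(np.arctan2(*(b-a)[1::-1])))
D=g(254,122,.13);P=g(271,143,.138);print(D,P,np.degrees(np.arctan2(*(P-D)[1::-1])))
T=g(254,48,.197);print(T)
for n in np.array([[.529,.097,.13],[.529,.097,.161]]):pass
E
```

```text
[0.5755751  0.18635945 0.018     ] [0.60410537 0.02979456 0.02      ] [0.48486113 0.01086719 0.02      ] [0.53021812 0.09861332 0.019     ]
0.1591557052340772 100.32749120463922
0.12073705166774254 -170.9808104612428
[0.53256431 0.09413748 0.13      ] [0.56846994 0.08115613 0.138     ] -19.87699591909019
[0.52571416 0.09974718 0.197     ]
```

Emit:
jog_arm --pt "0 0 5" --pt "0 0 10" --pt "4 7 14" --pt "8 13 14" --pt "12 19 14" --pt "16 25 14" --pt "20 31 14" --pt "24 37 14" --pt "28 43 14" --pt "31 49 14" --pt "33 55 14" --pt "33 60 14" --turn '[0,0,0,0,0,0,0,0,0,0,0,0]' --grip '[0,0,0,0,0,0,0,0,0,0,0,0]'

```text
time_s: 1.65
position: [0.4497, -0.0761, 0.3624]
tcp_rot: [[0.975, 0.222, 0.0], [0.222, -0.975, -0.0], [0.0, 0.0, -1.0]]
force: [-0.0, 0.1, -0.3]
opening: 0.999
grasp_force: 0.0
```

```bash
python3 - <<'E'
from h import *
c=cap("wrist"); cv2.imwrite("pics/w1.png",c["color"])
s=read_state();print(s["position"],np.round(s["joint_positions"],1))
print(np.round(c["camera_from_world"],3))
for p in((.529,.097,.197),(.529,.097,.13)):print(proj(c,np.array(p)))
E
```

```text
[ 0.44998961 -0.06811954  0.36239865] [-23.    7.8  93.6   0.5  78.8  53.7]
[[ 0.222 -0.975  0.001 -0.175]
 [ 0.945  0.215 -0.245 -0.346]
 [ 0.238  0.056  0.97  -0.628]
 [ 0.     0.     0.     1.   ]]
(np.float64(188.24459680134478), np.float64(86.40687032350728))
(np.float64(209.23003344138846), np.float64(91.53040228718368))
```

View pics/w1.png

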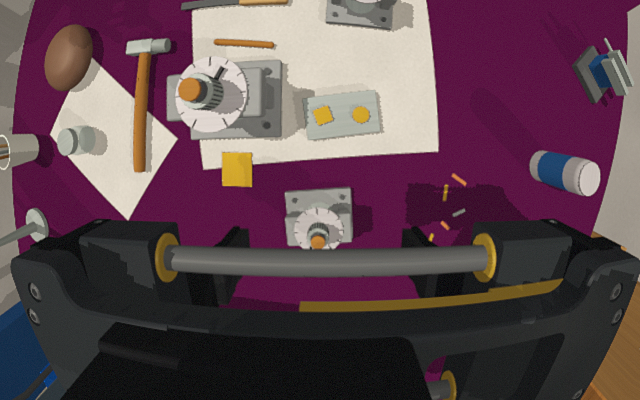

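The wrist view shows the cap at (190,89), pointer tip at about (222,70), marks visible on the disc. Measuring both from here.

```bash
python3 - <<'E'
from h import *
c=cap("wrist")
print(atz(c,190,89,.197)); D=np.array([.529,.097,.138])
P=atz(c,222.5,70,.138);print(P,np.degrees(np.arctan2(*(P-D)[1::-1])))
for e in (188,190,192): pass
# scale circle centre
E=[atz(c,*p,.13) for p in((247,85),(208,132),(212,58))];print(np.round(E,4))
A=np.array(E)[:,:2];m=np.linalg.solve(2*(A[1:]-A[0]),(A[1:]**2).sum(1)-(A[0]**2).sum());print(m,np.linalg.norm(A[0]-m))
s=read_state();print(s["position"])
cv2.imwrite("pics/w1z.png",cv2.resize(c["color"][45:145,160:290],(780,600),interpolation=2))
# expected mark positions for yaw 9.7
for n in range(11):
    a=np.radians(9.7+(5-n)*30);print(n,np.round((np.array(proj(c,np.array([.529+.045*np.cos(a),.097+.045*np.sin(a),.13])))-[160,45])*6))
E
```

```text
[0.52565516 0.1046833  0.197     ]
[0.55859186 0.09302408 0.138     ] -7.652347841881912
[[0.545  0.058  0.13  ]
 [0.4749 0.0984 0.13  ]
 [0.5737 0.1151 0.13  ]]
[0.52476286 0.10393971] 0.050192758717459256
[ 0.44906376 -0.07203651  0.36230828]
0 [241. 459.]
1 [178. 387.]
2 [159. 289.]
3 [188. 190.]
4 [259. 116.]
5 [354.  85.]
6 [449. 108.]
7 [516. 180.]
8 [537. 282.]
9 [504. 385.]
10 [429. 459.]
```

View pics/w1z.png

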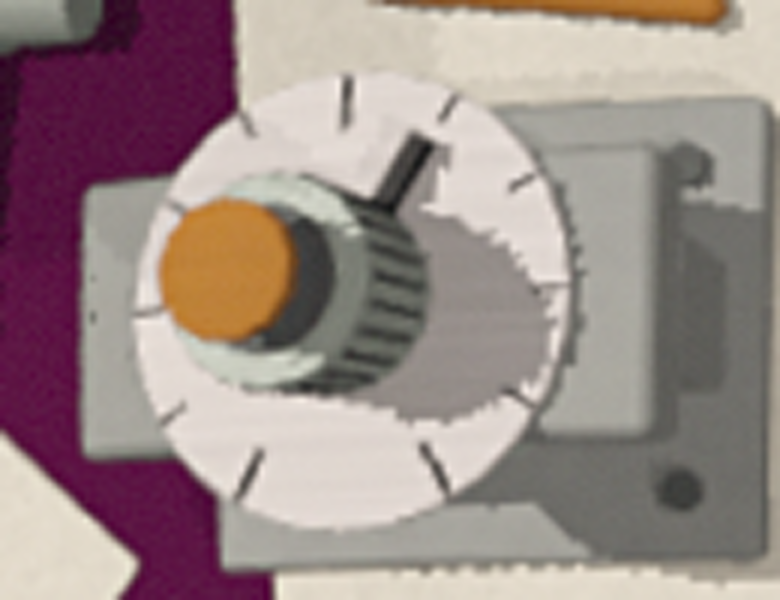

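Pointer on mark 6, between long marks counted from 5 at (347,100); needs +3 clicks, i.e. 90° clockwise. Moving over it, turned +90 so that joint 6 has range.

Emit:
jog_arm --pt "1 1 0" --pt "2 2 0" --pt "3 4 0" --pt "5 6 0" --pt "7 8 -2" --pt "9 10 -4" --pt "9 10 -6" --pt "9 10 -6" --pt "9 10 -6" --pt "9 10 -6" --pt "9 10 -6" --pt "9 10 -6" --turn '[10,20,30,40,50,60,70,80,87,87,87,87]' --grip '[0,0,0,0,0,0,0,0,0,0,0,0]'

```text
time_s: 3.25
position: [0.5388, 0.0217, 0.3026]
tcp_rot: [[-0.169, 0.986, 0.0], [0.986, 0.169, -0.0], [-0.0, 0.0, -1.0]]
force: [0.9, -0.4, 0.8]
opening: 1.002
grasp_force: 0.0
```

```bash
python3 - <<'E'
from h import *
s=read_state();print(s["position"],np.round(s["joint_positions"],1),np.round(s["qvel"],2))
c=cap("wrist"); s=read_state();print(s["position"])
for p in((.527,.1,.197),(.527,.1,.13)):print(proj(c,np.array(p)))
u,v=map(int,proj(c,np.array([.527,.1,.15])))
print(u,v);x0=max(u-100,0);y0=max(v-75,0)
cv2.imwrite("pics/w2.png",c["color"])
import pickle;pickle.dump(c,open("c2.pkl","wb"))
E
```

```text
[0.53879714 0.02174745 0.30259062] [ -9.6  18.5  88.5  -0.   73.  -19.3] [ 0.16 -0.    0.04  0.1   0.01 -0.2 ]
[0.53877951 0.02183547 0.30257784]
(np.float64(326.29029942553547), np.float64(108.92185650455053))
(np.float64(326.0546635030089), np.float64(111.91432974391425))
326 111
```

View pics/w2.png

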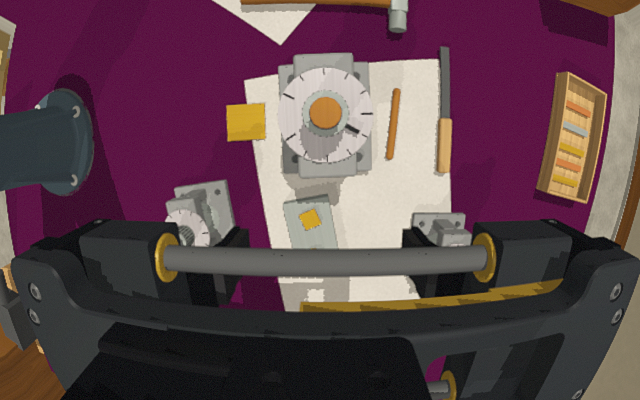

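Directly above: cap at (326,112), pointer to the lower right at (352,128).

```bash
python3 - <<'E'
from h import *
import pickle
c=pickle.load(open("c2.pkl","rb"))
h=cv2.cvtColor(c["color"],cv2.COLOR_BGR2HSV)[90:135,300:352]
m=((h[...,0]<22)&(h[...,1]>140)&(h[...,2]>100)).astype(np.uint8);n,l,st,ce=cv2.connectedComponentsWithStats(m)
i=1+st[1:,4].argmax();uv=ce[i]+[300,90];print(uv,st[i]);print(atz(c,*uv,.197))
g=((h[...,1]<30))
print(atz(c,325.5,114.5,.13))
print("file/can/side extent", atz(c,278,114,.13),atz(c,373,115,.13),atz(c,325,66,.13),atz(c,325,162,.13))
E
```

```text
[325.05111402 112.35386632] [ 10   7  31  31 763]
[0.52646341 0.09689606 0.197     ]
[0.52689169 0.09714566 0.13      ]
file/can/side extent [0.47640999 0.08973773 0.13      ] [0.57715555 0.10599219 0.13      ] [0.51736481 0.14937337 0.13      ] [0.53509487 0.04631498 0.13      ]
```

Emit:
jog_arm --pt "-0.6 3.5 0" --pt "-1.2 7.5 0" --pt "-1.2 7.5 -3" --pt "-1.2 7.5 -5" --pt "-1.2 7.5 -5" --pt "-1.2 7.5 -5" --turn '[0,0,0,0,0,0]' --grip '[0,0,0,0,0,0]'

```text
time_s: 4.05
position: [0.5275, 0.0969, 0.2533]
tcp_rot: [[-0.17, 0.985, 0.001], [0.985, 0.17, -0.0], [-0.0, 0.001, -1.0]]
force: [-0.0, -0.5, 0.5]
opening: 0.999
grasp_force: 0.0
```

Emit:
jog_arm --pt "0 0 -4" --pt "0 0 -8" --pt "0 0 -11" --pt "0 0 -11" --pt "0 0 -11" --pt "0 0 -11" --pt "0 0 -11" --pt "0 0 -11" --pt "0 0 -11" --pt "0 0 -11" --pt "0 0 -11" --turn '[0,0,0,0,0,0,0,0,0,0,0]' --grip '[0,0,0,0,0.3,0.45,0.6,0.7,0.7,0.7,0.7]'

```text
time_s: 5.42
position: [0.5259, 0.0969, 0.1426]
tcp_rot: [[-0.171, 0.985, -0.002], [0.985, 0.171, -0.0], [0.0, -0.002, -1.0]]
force: [-3.8, -0.4, 4.8]
opening: 0.499
grasp_force: 30.0
```

Emit:
jog_arm --pt "-0.1 0 0" --pt "-0.1 0 0" --pt "-0.1 0 0" --pt "-0.1 0 0" --pt "-0.1 0 0" --pt "-0.1 0 0" --pt "-0.1 0 0" --pt "-0.1 0 0" --pt "-0.1 0 0" --pt "-0.1 0 0" --pt "-0.1 0 0" --pt "-0.1 0 0" --turn '[-8,-16,-24,-32,-40,-48,-56,-64,-72,-81,-90,-90]' --grip '[0.7,0.7,0.7,0.7,0.7,0.7,0.7,0.7,0.7,0.7,0.7,0.7]'

```text
time_s: 6.92
position: [0.5248, 0.0977, 0.1426]
tcp_rot: [[0.986, 0.169, -0.002], [0.169, -0.986, 0.001], [-0.002, -0.001, -1.0]]
force: [-2.8, 1.0, 4.9]
opening: 0.499
grasp_force: 30.0
```

Emit:
jog_arm --pt "0 0 0" --pt "0 0 0" --pt "0 0 0" --pt "0 0 0" --pt "0 0 0" --pt "0 0 4" --pt "0 0 9" --pt "0 0 14" --pt "0 0 15" --pt "0 0 15" --turn '[0,0,0,0,0,0,0,0,0,0]' --grip '[0.7,0.7,0,0,0,0,0,0,0,0]'

```text
time_s: 8.18
position: [0.5259, 0.097, 0.2927]
tcp_rot: [[0.985, 0.17, 0.001], [0.17, -0.985, -0.0], [0.001, 0.0, -1.0]]
force: [0.0, 0.1, -0.8]
opening: 0.999
grasp_force: 0.0
```

Emit:
jog_arm --pt "-4 -0.6 0" --pt "-7 -1 0" --pt "-7 -1 0" --pt "-7 -1 0" --pt "-7 -1 0" --pt "-7 -1 0" --turn '[0,0,0,0,0,0]' --grip '[0.5,1,1,1,1,1]'

```text
time_s: 8.93
position: [0.4565, 0.087, 0.2922]
tcp_rot: [[0.985, 0.171, -0.0], [0.171, -0.985, 0.0], [-0.0, -0.0, -1.0]]
force: [0.5, -0.1, -0.4]
opening: 0.403
grasp_force: 0.0
```

```bash
python3 - <<'E'
from h import *
c=cap("wrist"); s=read_state();print(s["position"],s["opening"])
u,v=map(int,proj(c,np.array([.526,.097,.15])));print(u,v)
y0=max(v-80,0);x0=u-100
cv2.imwrite("pics/w3.png",cv2.resize(c["color"][y0:y0+150,x0:x0+200],(800,600),interpolation=2))
for n in range(11):
    a=np.radians(9.7+(5-n)*30);print(n,np.round((np.array(proj(c,np.array([.526+.045*np.cos(a),.097+.045*np.sin(a),.13])))-[x0,y0])*4))
h=cv2.cvtColor(c["color"],cv2.COLOR_BGR2HSV)[v-35:v+25,u-30:u+30]
m=((h[...,0]<22)&(h[...,1]>140)&(h[...,2]>100)).astype(np.uint8);n,l,st,ce=cv2.connectedComponentsWithStats(m)
i=1+st[1:,4].argmax();uv=ce[i]+[u-30,v-35];print(uv,st[i]);print(atz(c,*uv,.197))
E
```

```text
[0.45640096 0.08702037 0.29228371] 0.3553998009826905
326 121
0 [315. 470.]
1 [252. 408.]
2 [228. 323.]
3 [251. 237.]
4 [314. 174.]
5 [402. 151.]
6 [489. 175.]
7 [552. 238.]
8 [574. 324.]
9 [550. 409.]
10 [486. 471.]
[326.5346294  120.37545565] [ 14  19  33  32 823]
[0.52622655 0.09720425 0.197     ]
```

View pics/w3.png

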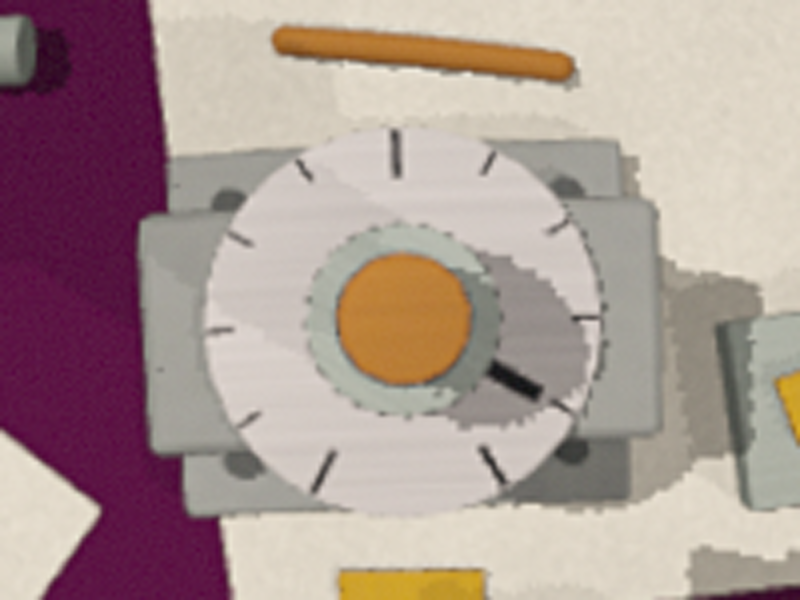

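The pointer at (515,380) stands on mark 9 (550,409). Cap at (0.5262, 0.0972). Shut the fingers and go to the cap.

Emit:
jog_arm --pt "3 0.4 0" --pt "7 1 0" --pt "7 1 -3" --pt "7 1 -6" --pt "7 1 -8" --pt "7 1 -8.5" --pt "7 1 -8.5" --pt "7 1 -8.5" --turn '[0,0,0,0,0,0,0,0]' --grip '[1,1,1,1,1,1,1,1]'

```text
time_s: 9.98
position: [0.5267, 0.097, 0.2085]
tcp_rot: [[0.985, 0.171, 0.002], [0.171, -0.985, -0.0], [0.002, 0.0, -1.0]]
force: [0.9, 0.0, 0.1]
opening: 0.008
grasp_force: 0.0
```

Emit:
jog_arm --pt "0 0 -0.5" --pt "0 0 -0.9" --pt "0 0 -1.2" --pt "0 0 -1.4" --pt "0 0 -1.4" --pt "0 0 -1.4" --turn '[0,0,0,0,0,0]' --grip '[1,1,1,1,1,1]'

```text
time_s: 10.72
position: [0.5259, 0.097, 0.1937]
tcp_rot: [[0.985, 0.171, 0.0], [0.171, -0.985, -0.0], [0.0, 0.0, -1.0]]
force: [-1.1, 0.7, 1.5]
opening: 0.007
grasp_force: 1.0
```

Emit:
jog_arm --pt "0 0 -0.1" --pt "0 0 -0.2" --pt "0 0 -0.2" --pt "0 0 -0.2" --turn '[0,0,0,0]' --grip '[1,1,1,1]'

```text
time_s: 11.22
position: [0.5258, 0.097, 0.1915]
tcp_rot: [[0.985, 0.171, 0.0], [0.171, -0.985, -0.0], [0.0, 0.0, -1.0]]
force: [-0.2, 0.3, 1.8]
opening: 0.004
grasp_force: 1.1
```

Emit:
jog_arm --pt "0 0 -0.1" --pt "0 0 -0.2" --pt "0 0 -0.2" --pt "0 0 -0.2" --turn '[0,0,0,0]' --grip '[1,1,1,1]'

```text
time_s: 11.72
position: [0.5258, 0.097, 0.1895]
tcp_rot: [[0.985, 0.171, 0.0], [0.171, -0.985, 0.0], [0.0, -0.0, -1.0]]
force: [-0.5, 0.2, 3.0]
opening: 0.005
grasp_force: 1.1
```

Emit:
jog_arm --pt "0 0 -0.1" --pt "0 0 -0.2" --pt "0 0 -0.2" --pt "0 0 -0.2" --turn '[0,0,0,0]' --grip '[1,1,1,1]'

```text
time_s: 12.22
position: [0.5259, 0.097, 0.1878]
tcp_rot: [[0.985, 0.171, 0.0], [0.171, -0.985, -0.0], [0.0, 0.0, -1.0]]
force: [-1.1, 0.3, 4.8]
opening: 0.011
grasp_force: 2.5
```

Emit:
jog_arm --pt "0 0 -0.1" --pt "0 0 -0.2" --pt "0 0 -0.2" --pt "0 0 -0.2" --turn '[0,0,0,0]' --grip '[1,1,1,1]'

```text
time_s: 12.72
position: [0.5261, 0.097, 0.1863]
tcp_rot: [[0.985, 0.171, 0.001], [0.171, -0.985, -0.0], [0.001, 0.0, -1.0]]
force: [-0.9, -0.5, 9.0]
opening: 0.007
grasp_force: 3.9
```

Emit:
jog_arm --pt "0 0 -0.1" --pt "0 0 -0.2" --pt "0 0 -0.2" --pt "0 0 -0.2" --turn '[0,0,0,0]' --grip '[1,1,1,1]'

```text
time_s: 13.22
position: [0.5263, 0.097, 0.1848]
tcp_rot: [[0.985, 0.171, 0.002], [0.171, -0.985, -0.0], [0.002, 0.0, -1.0]]
force: [-0.7, -0.2, 11.2]
opening: 0.007
grasp_force: 5.4
```

Emit:
jog_arm --pt "0 0 -0.1" --pt "0 0 -0.2" --pt "0 0 -0.2" --pt "0 0 -0.2" --pt "0 0 -0.2" --pt "0 0 -0.2" --turn '[0,0,0,0,0,0]' --grip '[1,1,1,1,1,1]'

```text
time_s: 13.98
position: [0.5264, 0.097, 0.1834]
tcp_rot: [[0.985, 0.171, 0.002], [0.171, -0.985, -0.0], [0.002, 0.001, -1.0]]
force: [-2.5, -0.6, 13.5]
opening: 0.012
grasp_force: 6.8
```

Emit:
jog_arm --pt "0 0 0" --pt "0 0 0" --pt "0 0 0" --pt "0 0 0" --pt "0 0 0.5" --pt "0 0 1.2" --pt "0 0 3" --pt "0 0 7" --pt "0 0 11" --pt "0 0 11" --pt "-7 -1 11" --pt "-7 -1 11" --turn '[0,0,0,0,0,0,0,0,0,0,0,0]' --grip '[1,1,1,1,1,1,1,1,1,1,1,1]'

```text
time_s: 15.48
position: [0.4491, 0.0873, 0.2887]
tcp_rot: [[0.985, 0.171, -0.011], [0.171, -0.985, 0.001], [-0.01, -0.002, -1.0]]
force: [0.8, -0.0, -0.4]
opening: 0.002
grasp_force: 0.0
```

```bash
python3 - <<'E'
from h import *
c=cap("wrist");u,v=map(int,proj(c,np.array([.526,.097,.15])))
y0=max(v-80,0);x0=u-100
b=capture("scene")["color"][150:260,268:375]
cv2.imwrite("pics/w4.png",np.hstack([cv2.resize(c["color"][y0:y0+150,x0:x0+200],(400,300),interpolation=2),cv2.resize(b,(400,411),interpolation=2)[:300]]))
print(read_state()["position"])
E
```

```text
[0.45407561 0.08704796 0.29049507]
```

View pics/w4.png

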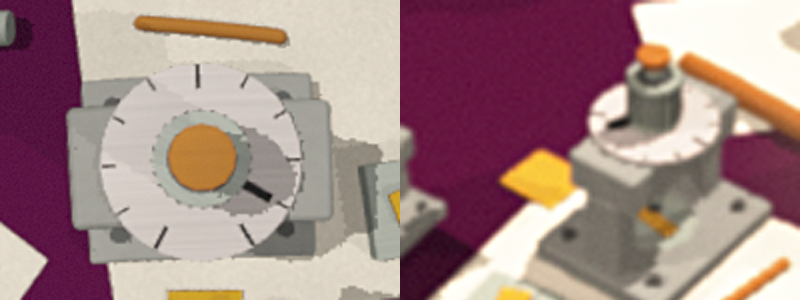

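The pointer (258,190) still stands on 9, the cap is up, and the bar at (657,220) is in place. The arm is clear.

```bash
python3 -c "
from rig import *
print(hand_in())"
```

```text
the job is handed in; nothing more can be done
None
```

I turned the sleeve from 6 to 9 for the oblong blank, pressed the cap to a 13.5 N tool reading (about 11 N on the punch by my estimate) and released it. The last pictures show the sleeve on 9, the cap up and the oblong blank in place. The job is handed in, and no verdict came back.

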